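# Put the round reagent jars on their warmers

### The job

Put the three round reagent jars on the bench warmers to warm up for the test: each upright and wholly on the round steel plate that matches its size, the smallest jar on the smallest plate, the middle one on the middle plate, the largest on the largest. The small jar needs the longest warming, so place it first, then the middle one, then the largest. Set them down without dropping or tipping them, and leave the two square bottles standing where they are.

Things in the scene. Friction and masses are not known exactly. Their poses are not given: they have to be found in the camera images.
- jar_small: The smallest of three round, straight-sided off-white plastic jars with a grey screw cap of the same width: 30 mm diameter, 52 mm tall overall, standing loose and upright. Cap and body together make one plain cylinder that can be gripped at any height. Origin: centre of its underside; z up along its axis.
- jar_medium: The middle-sized of three round, straight-sided off-white plastic jars with a grey screw cap of the same width: 42 mm diameter, 66 mm tall overall, standing loose and upright. Cap and body together make one plain cylinder that can be gripped at any height. Origin: centre of its underside; z up along its axis.
- jar_large: The largest of three round, straight-sided off-white plastic jars with a grey screw cap of the same width: 56 mm diameter, 80 mm tall overall, standing loose and upright. Cap and body together make one plain cylinder that can be gripped at any height. Origin: centre of its underside; z up along its axis.
- warmer_small: Bench warmer with the smallest plate: fixed white housing 22 mm high, reaching 60 mm from the plate's centre on its panel side and 45 mm on the other three; on top a flat round dark steel plate of 50 mm diameter, its face 26 mm above the bench. The three housings are alike, only the plates differ. Origin: on the bench under the plate's centre; z up, x away from the dark panel strip.
- warmer_medium: Bench warmer with the middle-sized plate: fixed white housing 22 mm high, reaching 60 mm from the plate's centre on its panel side and 45 mm on the other three; on top a flat round dark steel plate of 62 mm diameter, its face 26 mm above the bench. The three housings are alike, only the plates differ. Origin: on the bench under the plate's centre; z up, x away from the dark panel strip.
- warmer_large: Bench warmer with the largest plate: fixed white housing 22 mm high, reaching 60 mm from the plate's centre on its panel side and 45 mm on the other three; on top a flat round dark steel plate of 76 mm diameter, its face 26 mm above the bench. The three housings are alike, only the plates differ. Origin: on the bench under the plate's centre; z up, x away from the dark panel strip.
- square_small: The smaller of two square off-white plastic bottles, 36 x 36 mm in plan and 60 mm tall overall, with a grey round cap 24 mm wide (the top 18 mm), standing loose; not part of the job. Origin: centre of its underside; z up, x and y across its flat sides.
- square_large: The larger of two square off-white plastic bottles, 48 x 48 mm in plan and 76 mm tall overall, with a grey round cap 32 mm wide (the top 18 mm), standing loose; not part of the job. Origin: centre of its underside; z up, x and y across its flat sides.

How it is judged:
On the way, in this order (a step that is already met when the one before it is completed fails the run):
1. the small round jar stands released on the small plate (horizontal distance between jar_small and warmer_small below 0.012 m and z of jar_small in the frame of warmer_small between 0.022 and 0.03 m and angle between jar_small's own z axis and vertical below 0.1 rad and contact force between the fingers and jar_small below 0.2 N and linear speed of jar_small below 0.03 m/s), for 0.2 s.
2. the medium round jar stands released on the medium plate (horizontal distance between jar_medium and warmer_medium below 0.012 m and z of jar_medium in the frame of warmer_medium between 0.022 and 0.03 m and angle between jar_medium's own z axis and vertical below 0.1 rad and contact force between the fingers and jar_medium below 0.2 N and linear speed of jar_medium below 0.03 m/s), for 0.2 s.
3. the large round jar stands released on the large plate (horizontal distance between jar_large and warmer_large below 0.012 m and z of jar_large in the frame of warmer_large between 0.022 and 0.03 m and angle between jar_large's own z axis and vertical below 0.1 rad and contact force between the fingers and jar_large below 0.2 N and linear speed of jar_large below 0.03 m/s), for 0.2 s.
At the end, for the whole second after the job is handed in: Each round jar stands upright (within 0.1 rad), released and at rest on the warmer plate of its own size, its axis within 12 mm of the plate's centre; both square bottles stand upright within 20 mm of where they began (all of step 1 and all of step 2 and all of step 3 and distance of each of square_small, square_large from where it was at the start of the episode below 0.02 m and angle between each of square_small, square_large's own z axis and vertical below 0.1 rad); the robot touches nothing.
It fails at once if the small round jar is dropped, knocked about or tipped over ((linear speed of jar_small above 0.5 m/s and contact force between the fingers and jar_small below 0.1 N) or angle between jar_small's own z axis and vertical above 0.9 rad).
It fails at once if the medium round jar is dropped, knocked about or tipped over ((linear speed of jar_medium above 0.5 m/s and contact force between the fingers and jar_medium below 0.1 N) or angle between jar_medium's own z axis and vertical above 0.9 rad).
It fails at once if the large round jar is dropped, knocked about or tipped over ((linear speed of jar_large above 0.5 m/s and contact force between the fingers and jar_large below 0.1 N) or angle between jar_large's own z axis and vertical above 0.9 rad).
It fails at once if a square bottle is moved (distance of square_small from where it was at the start of the episode above 0.02 m).
It fails at once if a square bottle is moved (distance of square_large from where it was at the start of the episode above 0.02 m).
It also fails if it takes over 80 s, if anything falls off the work surface, if the arm or the gripper's body presses on something with over 40 N, if the wrist force passes 120 N, or if a joint passes its speed limit or range.

### The arm

A 6-joint arm with a two-finger parallel gripper is mounted at the origin on the work surface. World frame = base frame: x ahead of the robot, y to its left, z up, the work surface at z = 0. Lengths are in m, angles in rad, forces in N, time in s.
With the tool pointing down it reaches from about 0.25 to 0.775 m from the base axis. Payload 4 kg.
Tool frame: the origin (TCP) lies at the very end of the fingers, on their centre line; the grasp point (between the pads) lies 19 mm behind it (robot.tcp_to_grasp is the distance from the TCP to the grasp point, in m); z points along the fingers, y is the line along which they close (so a half turn about z gives the same grasp; the last joint's range is limited). The gripper opens to 94 mm and grips with 3 to 60 N. Pads are 16 mm wide; open, the fingers measure 119 mm over their backs; the gripper's body (75 mm by 177 mm) begins 78 mm behind the grasp point.
Start: joints at [1.035, 0.087, 1.371, -0, 1.684, -0.103], TCP at [0.231, 0.499, 0.206] pointing down, gripper open.
Joint ranges: [-3.1, 3.1], [-0.76, 2.03], [0.27, 2.55], [-1.08, 4.22], [0.17, 2.65], [-2.57, 2.57]. Speed limits (rad/s): [2.79, 2.79, 3.14, 3.14, 3.14, 3.14].

### API

Orientations are given as [roll, pitch, yaw] about the fixed x, y, z axes, in that order (R = Rz(yaw) Ry(pitch) Rx(roll)).
In Python, from bench import robot, cams, close_job gives the robot as it stands (robot), with the cameras (cams) and the job as plain functions.
- The arm moves only by the tool hand_motion, called after "Emit:" by a JSON object that holds its "api" and its "payload". Schema: {"type":"object","properties":{"deltas":{"type":"array","items":{"type":"object","properties":{"finger_gap":{"type":"number"},"dx":{"type":"number"},"dy":{"type":"number"},"dz":{"type":"number"},"turn":{"type":"number"}},"additionalProperties":false,"required":["finger_gap"]},"minItems":1,"maxItems":20},"only":{"type":"string"},"quiet":{"type":"boolean"},"lines":{"type":"string"}},"required":["deltas"],"additionalProperties":false}. deltas is a list of rows, 1 to 20 of them, each an object with the fields finger_gap (the finger opening in m), dx, dy, dz (the shift in normalised numbers (1 is 0.8 m)), turn (a turn about the tool's z in shares of 4 rad (1.0 is 4 rad)); a field left out counts as zero (the opening has to be given); each row shifts and turns the commanded pose from where the row before left it, along the tool's axes as they then stand; what a row does not reach is not made up. A row lasts 1/12 s, in which the tool goes at most 0.0417 m and 0.125 rad, less where a joint would pass 70% of its speed; a pose out of reach is approached as far as the arm can. The fingers move at their own pace and stop on an object; the grip force is fixed at half the most. Time passes only in rows, so rows that do not move let the fingers close. The tool returns the time, the measured TCP pose, the force, the opening and the grip force at its end. only (a regular expression) keeps the lines of the reply that match it, lines (a string "A,B") keeps lines A to B, and quiet returns only ok. Shift and turn numbers lie between -1 and 1, and a call with a number outside is refused. Input that does not fit is refused with a message, and nothing moves.
- robot.get_obs(): the state, without advancing time (a new reading comes with each control period).
- cams.snapshot(name): name is "side" or "top" or "wrist"; returns a dict with "color" (420x560x3 uint8, blue, green, red), "fx", "fy", "cx", "cy" (pixels), "k1" (the pictures are not rectified: a ray, as slopes to the right and down, at radius r is drawn at 1 + k1 r^2 times it, then the intrinsics apply), "extrinsics" (4x4, takes a point from world to camera coordinates). Camera axes: x right, y down, z forward; pixel columns grow to the right and rows downward; lengths in m; the calibration is good to about 2 mm. A picture is of the moment at which its call begins. There is no depth.
- close_job(): hands the job in; it is judged then, once.
The state is a dict: "time": time; "joint_positions": joint angles; "qvel": joint speeds; "joint_torque": joint torques, N m; "tool_pos": TCP position; "ee_rot": TCP orientation; "wrist_force": force on the tool from outside, world axes, zero at the start; "wrist_torque": the same for the moment, N m; "width": finger opening in m; "finger_force": force on a finger pad.
Only numpy, scipy, OpenCV 4.12 (cv2) and the standard library are available. Lean on these libraries where they do the work, as an engineer would, in place of code of your own. Each camera call takes 0.05 s, during which the arm holds its last target. There are 200 camera calls.

## Working session

There is one attempt and no reset: what is moved stays moved. The work goes in short steps, Python scripts to look and compute and a tool call to move; the robot and the scene stay as the last step left them, time stands still between calls to the robot, and variables do not carry over. Pictures are saved under pics/ and viewed, at most 14 in all, crops included, and the job is handed in when it is done.

```bash
ls; mkdir -p pics
```

Run:
```python
from bench import robot, cams, close_job
import cv2
o=robot.get_obs(); print(o)
for n in("top","side"):
    s=cams.snapshot(n); cv2.imwrite(f"pics/{n}0.png",s["color"]); print({k:v for k,v in s.items() if k!="color"})
```

```text
bench.py
pics
{'time': 0.0, 'joint_positions': array([ 1.03493237e+00,  8.79319967e-02,  1.37223972e+00, -1.73160209e-05,
        1.68358923e+00, -1.03104806e-01]), 'qvel': array([ 0.00115374,  0.00040499, -0.00044915, -0.0006814 , -0.00067327,
       -0.00018182]), 'joint_torque': array([-1.28935542e-03, -3.40179062e+01, -3.02426541e+01,  7.15931738e-02,
        3.30430933e-02, -1.49733710e-04]), 'tool_pos': array([0.23038968, 0.49881975, 0.20432412]), 'ee_rot': array([-3.13943411e+00, -2.06046493e-04,  2.70883135e+00]), 'wrist_force': array([-0.01627043,  0.09569168,  0.1121862 ]), 'wrist_torque': array([-0.0114847 ,  0.03753435,  0.07771146]), 'finger_force': 0.0, 'width': 0.09381711995237113}
{'fx': 432.9455483506611, 'fy': 432.9455483506611, 'cx': 280.99238711875563, 'cy': 214.42004802327867, 'k1': -0.13001487118192057, 'extrinsics': array([[ 0.02504251, -0.99967135, -0.00548331, -0.01040777],
       [-0.99641503, -0.02451682, -0.08096926,  0.51251885],
       [ 0.08080822,  0.00749132, -0.99670152,  1.05343166],
       [ 0.        ,  0.        ,  0.        ,  1.        ]])}
{'fx': 484.72134960168415, 'fy': 484.72134960168415, 'cx': 275.2356766907565, 'cy': 204.49589236729219, 'k1': -0.12508383886527846, 'extrinsics': array([[ 0.815528  , -0.57861745, -0.01076685, -0.42914052],
       [-0.44091564, -0.60917961, -0.65916128,  0.27178616],
       [ 0.37484327,  0.54231176, -0.75192451,  0.93088693],
       [ 0.        ,  0.        ,  0.        ,  1.        ]])}
```

View pics/top0.png

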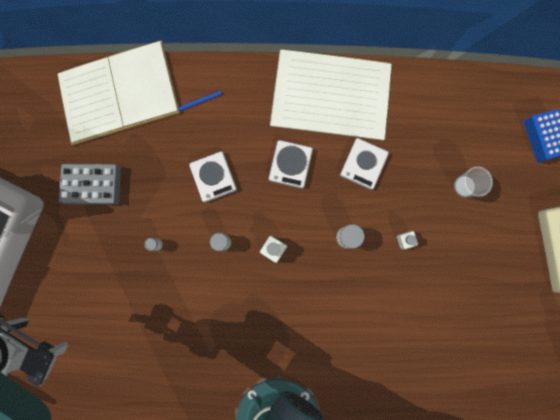

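View pics/side0.png

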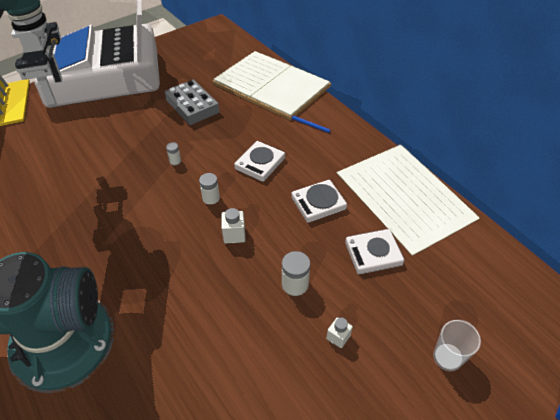

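The top view shows the jars at about (153,244) small, (220,242) medium and (351,237) large. The plates are at (212,174), (291,160) and (367,161), and the square bottles at (274,249) and (408,240). I'll enlarge it to read these more closely.

Run:
```python
import cv2
a=cv2.imread("pics/top0.png")
cv2.imwrite("pics/tA.png",cv2.resize(a[130:270,140:300],None,fx=5,fy=4,interpolation=cv2.INTER_CUBIC) if 0 else cv2.resize(a[135:265,140:300],None,fx=4,fy=4,interpolation=cv2.INTER_CUBIC))
cv2.imwrite("pics/tB.png",cv2.resize(a[135:265,260:420],None,fx=4,fy=4,interpolation=cv2.INTER_CUBIC))
```

```text
(no output)
```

View pics/tA.png

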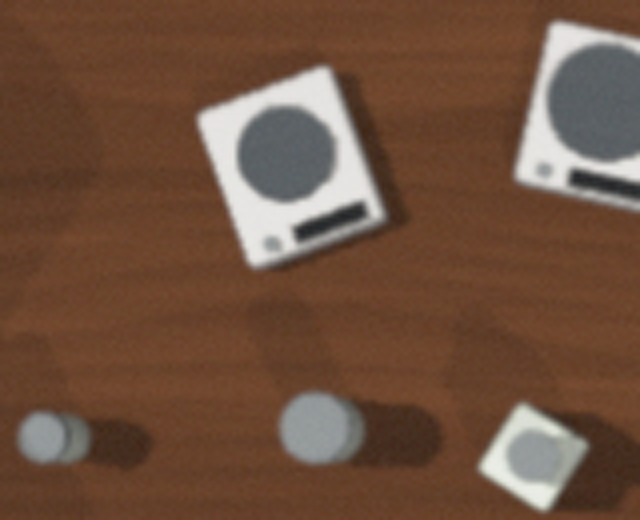

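View pics/tB.png

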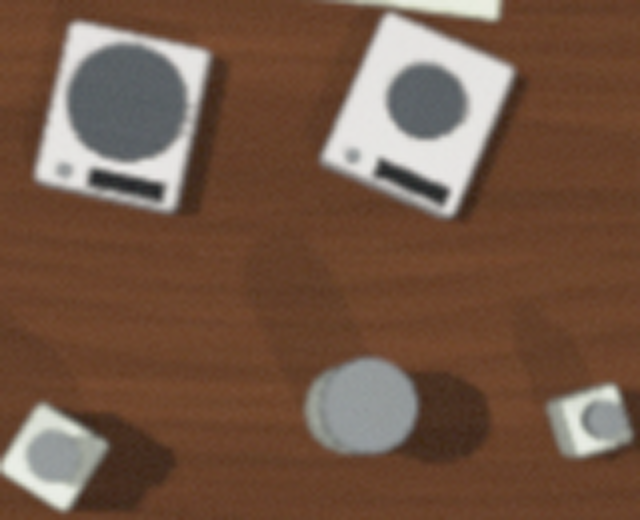

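The crops give these readings, and the diameters match the stated sizes:

| Item | Crop | Pixel |
|---|---|---|
| Small jar cap | A | (43,438) |
| Medium jar cap | A | (318,428) |
| Large jar cap | B | (369,406) |
| Medium plate | A | (286,153) |
| Large plate | B | (127,102) |
| Small plate | B | (427,100) |

Next I'll locate them in the world frame and cross-check in the side view.

Create h.py:
```python
import numpy as np, cv2
from bench import robot, cams, close_job
def K(s): return np.array([[s["fx"],0,s["cx"]],[0,s["fy"],s["cy"]],[0,0,1]]),np.array([s["k1"],0,0,0,0.])
def pt(s,uv,z):
    k,d=K(s); r=cv2.undistortPoints(np.array([[uv]],float),k,d)[0,0]
    E=s["extrinsics"];R=E[:3,:3];c=-R.T@E[:3,3]; r=R.T@np.array([*r,1]); return c+r*(z-c[2])/r[2]
def px(s,P):
    k,d=K(s);E=s["extrinsics"]; return cv2.projectPoints(np.array([P],float),cv2.Rodrigues(E[:3,:3])[0],E[:3,3],k,d)[0][0,0]
def tool(P):
    "world target TCP -> delta in tool axes"
    from scipy.spatial.transform import Rotation as T
    o=robot.get_obs(); return T.from_euler('xyz',o["ee_rot"]).as_matrix().T@(np.array(P)-o["tool_pos"]), o
```

Run:
```python
from h import *
s=cams.snapshot("top");q=cams.snapshot("side"); im=q["color"].copy()
A=lambda u,v:(u/4+140-.375,v/4+135-.375); B=lambda u,v:(u/4+260-.375,v/4+135-.375)
for n,uv,z in [("js",A(43,438),.052),("jm",A(318,428),.066),("jl",B(369,406),.080),("ws",B(427,100),.026),("wm",A(286,153),.026),("wl",B(127,102),.026),("sql",A(533,455),.076),("sqs",B(605,419),.06)]:
    P=pt(s,uv,z); u=px(q,P); print(n,P.round(4),np.hypot(*P[:2]).round(3),u.round(1))
    cv2.drawMarker(im,tuple((u*1).round().astype(int)),(0,0,255),0,5)
cv2.imwrite("pics/sA.png",cv2.resize(im[130:360,150:430],None,fx=2.6,fy=2.6,interpolation=cv2.INTER_CUBIC))
```

```text
js [0.4299 0.3176 0.052 ] 0.534 [172.  147.4]
jm [0.4406 0.1472 0.066 ] 0.465 [208.4 180.6]
jl [ 0.4609 -0.1653  0.08  ] 0.49 [296.3 263.6]
ws [ 0.6554 -0.2085  0.026 ] 0.688 [379.3 247.2]
wm [0.6122 0.1797 0.026 ] 0.638 [261.9 155.7]
wl [ 0.6489 -0.0203  0.026 ] 0.649 [322.5 196.4]
sql [0.428  0.0189 0.076 ] 0.428 [232.6 214.5]
sqs [ 0.4569 -0.3117  0.06  ] 0.553 [341.8 323.7]
```

View pics/sA.png

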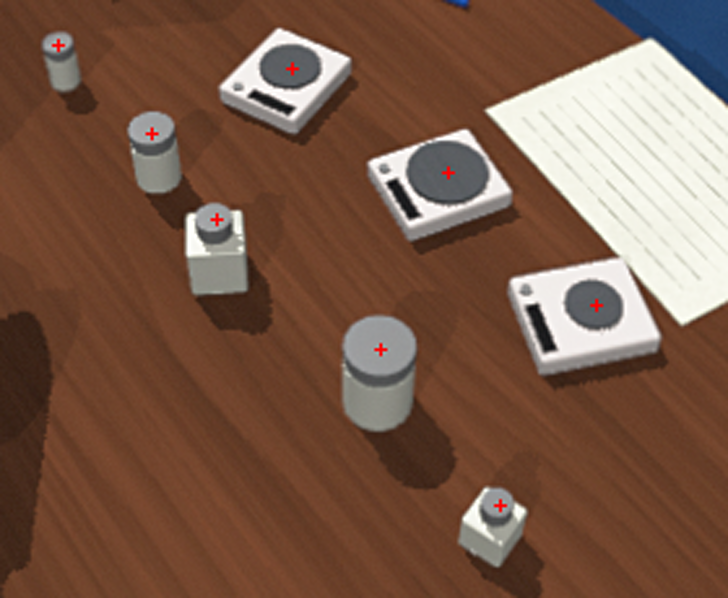

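Side-view projections land on the cap and plate centres to within about 1 px, so I'll use these positions. Next is the way to the small jar.

Run:
```python
from h import *
print(tool([.4299,.3176,.13])[0].round(4))
```

```text
[-0.2571 -0.081   0.0749]
```

The manual's scale: shifts go in shares of 0.8 m and turns go in shares of 4 rad. Converting my numbers, -0.032 m is -0.04, -0.01 m is -0.0125.

Emit:
{"api": "hand_motion", "payload": {"deltas": [{"finger_gap": 0.094,"dx": -0.02,"dy": -0.0063,"dz": 0.0063},{"finger_gap": 0.094,"dx": -0.04,"dy": -0.0125,"dz": 0.0125},{"finger_gap": 0.094,"dx": -0.04,"dy": -0.0125,"dz": 0.0125},{"finger_gap": 0.094,"dx": -0.04,"dy": -0.0125,"dz": 0.0125},{"finger_gap": 0.094,"dx": -0.04,"dy": -0.0125,"dz": 0.0125},{"finger_gap": 0.094,"dx": -0.04,"dy": -0.0125,"dz": 0.0125},{"finger_gap": 0.094,"dx": -0.04,"dy": -0.0125,"dz": 0.0125},{"finger_gap": 0.094,"dx": -0.04,"dy": -0.0125,"dz": 0.0063},{"finger_gap": 0.094,"dx": -0.0213,"dy": -0.0075,"dz": 0.0063},{"finger_gap": 0.094},{"finger_gap": 0.094},{"finger_gap": 0.094}]}}

```text
time: 1.2
tool_pos: [0.4295, 0.3186, 0.1307]
ee_rot: [3.141, -0.001, 2.709]
wrist_force: [0.6, 0.3, -0.2]
width: 0.0942
finger_force: 0.0
```

Run:
```python
from h import *
s=cams.snapshot("wrist"); cv2.imwrite("pics/w1.png",s["color"])
print(px(s,[.4299,.3176,.052]),tool([.4299,.3176,.015])[0].round(4))
```

```text
[279.61118086 217.10287969] [-0.0011 -0.0011  0.1159]
```

View pics/w1.png

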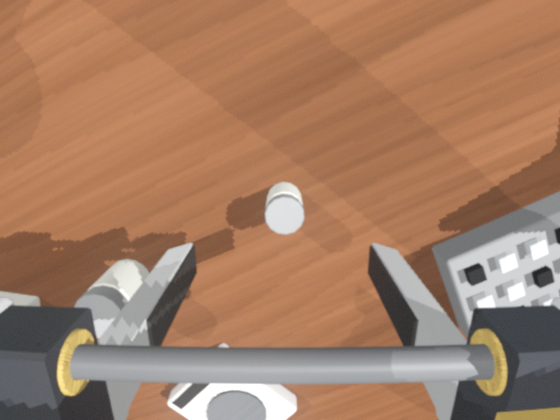

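The wrist view shows the cap at about (285,215), predicted at (280,217). That is about 4 mm along the closing line. I'll re-measure from this view and go down.

Run:
```python
from h import *
s=cams.snapshot("wrist"); P=pt(s,(285,215),.052); print(P,tool([*P[:2],.015])[0].round(4))
```

```text
[0.43007528 0.32229677 0.052     ] [0.0007 0.0031 0.116 ]
```

To row units: 0.03 m is 0.0375, 0.0015 m is 0.0019.

Emit:
{"api": "hand_motion", "payload": {"deltas": [{"finger_gap": 0.094,"dy": 0.0019,"dz": 0.0188},{"finger_gap": 0.094,"dz": 0.0375},{"finger_gap": 0.094,"dz": 0.0375},{"finger_gap": 0.094,"dz": 0.0313},{"finger_gap": 0.094,"dz": 0.0188},{"finger_gap": 0.094},{"finger_gap": 0.094},{"finger_gap": 0.02},{"finger_gap": 0.02},{"finger_gap": 0.02},{"finger_gap": 0.02},{"finger_gap": 0.02},{"finger_gap": 0.02},{"finger_gap": 0.02},{"finger_gap": 0.02},{"finger_gap": 0.02},{"finger_gap": 0.02}]}}

```text
time: 2.72
tool_pos: [0.4306, 0.3193, 0.0154]
ee_rot: [-3.142, -0.0, 2.709]
wrist_force: [0.2, 0.5, 0.6]
width: 0.0308
finger_force: 0.1
```

Contact at 30.8 mm, grip still building.

To row units: -0.03 m is -0.0375, -0.02 m is -0.025.

Emit:
{"api": "hand_motion", "payload": {"deltas": [{"finger_gap": 0.02},{"finger_gap": 0.02},{"finger_gap": 0.02},{"finger_gap": 0.02,"dz": -0.0125},{"finger_gap": 0.02,"dz": -0.025},{"finger_gap": 0.02,"dz": -0.0375},{"finger_gap": 0.02,"dz": -0.0375},{"finger_gap": 0.02,"dz": -0.025},{"finger_gap": 0.02,"dz": -0.0125},{"finger_gap": 0.02}]}}

```text
time: 3.55
tool_pos: [0.4323, 0.3204, 0.1393]
ee_rot: [3.136, 0.004, 2.709]
wrist_force: [0.0, 0.1, -0.5]
width: 0.0295
finger_force: 30.0
```

Run:
```python
from h import *
print(tool([.6554,-.2085,.135])[0].round(4))
```

```text
[-0.4243 -0.3866  0.0037]
```

To row units: -0.028 m is -0.035, -0.0255 m is -0.0319.

Emit:
{"api": "hand_motion", "payload": {"deltas": [{"finger_gap": 0.02,"dx": -0.0175,"dy": -0.0163},{"finger_gap": 0.02,"dx": -0.035,"dy": -0.0319},{"finger_gap": 0.02,"dx": -0.035,"dy": -0.0319},{"finger_gap": 0.02,"dx": -0.035,"dy": -0.0319},{"finger_gap": 0.02,"dx": -0.035,"dy": -0.0319},{"finger_gap": 0.02,"dx": -0.035,"dy": -0.0319},{"finger_gap": 0.02,"dx": -0.035,"dy": -0.0319},{"finger_gap": 0.02,"dx": -0.035,"dy": -0.0319},{"finger_gap": 0.02,"dx": -0.035,"dy": -0.0319},{"finger_gap": 0.02,"dx": -0.035,"dy": -0.0319},{"finger_gap": 0.02,"dx": -0.035,"dy": -0.0319},{"finger_gap": 0.02,"dx": -0.035,"dy": -0.0319},{"finger_gap": 0.02,"dx": -0.035,"dy": -0.0319},{"finger_gap": 0.02,"dx": -0.035,"dy": -0.0319},{"finger_gap": 0.02,"dx": -0.035,"dy": -0.0319},{"finger_gap": 0.02,"dx": -0.0175,"dy": -0.0163},{"finger_gap": 0.02,"dx": -0.005,"dy": -0.005},{"finger_gap": 0.02},{"finger_gap": 0.02},{"finger_gap": 0.02}]}}

```text
time: 5.22
tool_pos: [0.6527, -0.2079, 0.135]
ee_rot: [3.141, -0.002, 2.71]
wrist_force: [0.4, 0.1, -0.4]
width: 0.0294
finger_force: 30.0
```

Run:
```python
from h import *
s=cams.snapshot("wrist"); cv2.imwrite("pics/w2.png",s["color"])
print(px(s,[.6554,-.2085,.026]),tool([.6554,-.2085,.042])[0].round(4))
```

```text
[281.28622997 208.252914  ] [-0.0027  0.0004  0.0934]
```

View pics/w2.png

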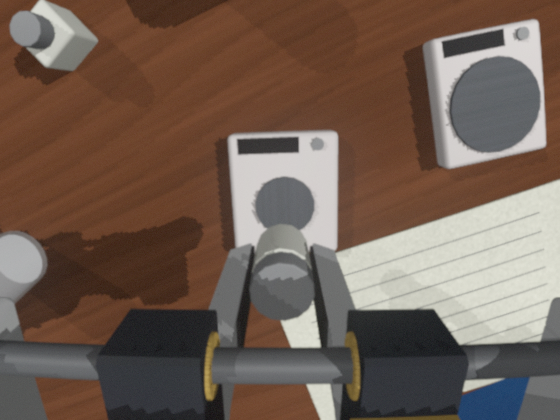

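Wrist view: the jar is held upright, and the small plate's centre is at about (285,206), predicted at (281,208). The measurements agree to about 3 mm, so I'll aim midway and lower.

To row units: 0.025 m is 0.0313, -0.002 m is -0.0025.

Emit:
{"api": "hand_motion", "payload": {"deltas": [{"finger_gap": 0.02,"dx": -0.0025,"dy": 0.0025,"dz": 0.015},{"finger_gap": 0.02,"dz": 0.0313},{"finger_gap": 0.02,"dz": 0.0313},{"finger_gap": 0.02,"dz": 0.02},{"finger_gap": 0.02,"dz": 0.01},{"finger_gap": 0.02,"dz": 0.005},{"finger_gap": 0.02},{"finger_gap": 0.02}]}}

```text
time: 5.93
tool_pos: [0.6566, -0.2087, 0.0467]
ee_rot: [3.141, 0.002, 2.709]
wrist_force: [0.5, 0.3, -0.4]
width: 0.0292
finger_force: 30.0
```

To row units: 0.002 m is 0.0025, 0.0005 m is 0.0006.

Emit:
{"api": "hand_motion", "payload": {"deltas": [{"finger_gap": 0.02,"dz": 0.0025},{"finger_gap": 0.02,"dz": 0.0025},{"finger_gap": 0.02,"dz": 0.0006},{"finger_gap": 0.02},{"finger_gap": 0.02}]}}

```text
time: 6.35
tool_pos: [0.6562, -0.209, 0.0415]
ee_rot: [3.141, 0.001, 2.709]
wrist_force: [-0.4, -0.1, 1.3]
width: 0.0294
finger_force: 30.0
```

Emit:
{"api": "hand_motion", "payload": {"deltas": [{"finger_gap": 0.02,"dz": 0.0006},{"finger_gap": 0.02},{"finger_gap": 0.02}]}}

```text
time: 6.6
tool_pos: [0.6562, -0.209, 0.0415]
ee_rot: [3.142, 0.001, 2.709]
wrist_force: [-0.5, 0.5, 4.1]
width: 0.0293
finger_force: 30.0
```

Touching at 4 N. Releasing, then a straight lift.

To row units: -0.03 m is -0.0375, -0.02 m is -0.025.

Emit:
{"api": "hand_motion", "payload": {"deltas": [{"finger_gap": 0.05},{"finger_gap": 0.05},{"finger_gap": 0.05},{"finger_gap": 0.06},{"finger_gap": 0.06},{"finger_gap": 0.06},{"finger_gap": 0.06,"dz": -0.0125},{"finger_gap": 0.06,"dz": -0.025},{"finger_gap": 0.06,"dz": -0.0375},{"finger_gap": 0.06,"dz": -0.0375},{"finger_gap": 0.094,"dz": -0.025},{"finger_gap": 0.094},{"finger_gap": 0.094}]}}

```text
time: 7.68
tool_pos: [0.6569, -0.2092, 0.153]
ee_rot: [3.141, 0.005, 2.709]
wrist_force: [-0.2, -0.2, 0.6]
width: 0.0768
finger_force: 0.0
```

Run:
```python
from h import *
s=cams.snapshot("wrist"); t=cams.snapshot("top")["color"]
cv2.imwrite("pics/w3.png",np.hstack([s["color"][100:350,200:400],cv2.resize(t[135:198,330:405],(298,250),interpolation=cv2.INTER_CUBIC)]))
print(tool([.4406,.1472,.15])[0].round(4))
```

```text
[ 3.439e-01  2.329e-01 -3.000e-04]
```

View pics/w3.png

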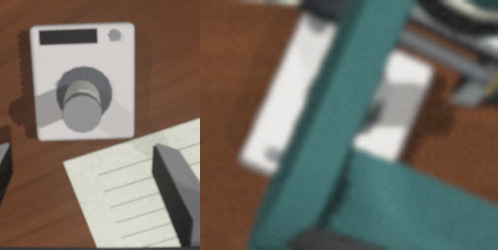

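The small jar stands upright on its plate, cap at crop (82,110) and plate about (83,90), where the offset is just perspective. On to the medium jar.

To row units: 0.0315 m is 0.0394, 0.0212 m is 0.0265.

Emit:
{"api": "hand_motion", "payload": {"deltas": [{"finger_gap": 0.094,"dx": 0.02,"dy": 0.0131},{"finger_gap": 0.094,"dx": 0.0394,"dy": 0.0265},{"finger_gap": 0.094,"dx": 0.0394,"dy": 0.0265},{"finger_gap": 0.094,"dx": 0.0394,"dy": 0.0265},{"finger_gap": 0.094,"dx": 0.0394,"dy": 0.0265},{"finger_gap": 0.094,"dx": 0.0394,"dy": 0.0265},{"finger_gap": 0.094,"dx": 0.0394,"dy": 0.0265},{"finger_gap": 0.094,"dx": 0.0394,"dy": 0.0265},{"finger_gap": 0.094,"dx": 0.0394,"dy": 0.0265},{"finger_gap": 0.094,"dx": 0.0394,"dy": 0.0265},{"finger_gap": 0.094,"dx": 0.0394,"dy": 0.0265},{"finger_gap": 0.094,"dx": 0.0163,"dy": 0.0131},{"finger_gap": 0.094},{"finger_gap": 0.094},{"finger_gap": 0.094}]}}

```text
time: 9.03
tool_pos: [0.441, 0.1462, 0.1491]
ee_rot: [-3.14, -0.001, 2.708]
wrist_force: [0.3, 0.5, -0.6]
width: 0.0941
finger_force: 0.0
```

Run:
```python
from h import *
s=cams.snapshot("wrist"); im=s["color"]; t=cams.snapshot("top")["color"]
u=px(s,[.4406,.1472,.066]); print(u,tool([.4406,.1472,.019])[0].round(4))
cv2.imwrite("pics/w4.png",np.hstack([im[100:330,150:430],cv2.resize(t[135:198,330:405],(274,230),interpolation=cv2.INTER_CUBIC)]))
```

```text
[281.76758522 213.38990376] [0.0013 0.0009 0.1306]
```

View pics/w4.png

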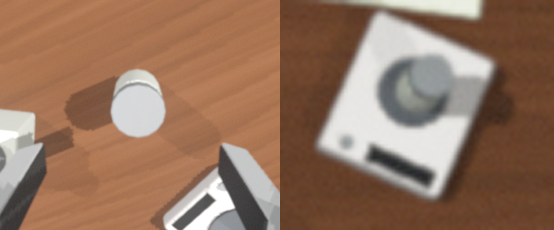

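Wrist view: medium cap at (288,209), predicted (282,213). Top crop: the small jar's cap is at about (152,77) over the plate at (133,92).

To row units: 0.03 m is 0.0375, 0.003 m is 0.0038.

Emit:
{"api": "hand_motion", "payload": {"deltas": [{"finger_gap": 0.094,"dx": 0.0038,"dy": 0.0038,"dz": 0.0188},{"finger_gap": 0.094,"dz": 0.0375},{"finger_gap": 0.094,"dz": 0.0375},{"finger_gap": 0.094,"dz": 0.0375},{"finger_gap": 0.094,"dz": 0.0188},{"finger_gap": 0.094,"dz": 0.0125},{"finger_gap": 0.094},{"finger_gap": 0.094},{"finger_gap": 0.03},{"finger_gap": 0.03},{"finger_gap": 0.03},{"finger_gap": 0.03},{"finger_gap": 0.03},{"finger_gap": 0.03},{"finger_gap": 0.03},{"finger_gap": 0.03},{"finger_gap": 0.03},{"finger_gap": 0.03},{"finger_gap": 0.03}]}}

```text
time: 10.72
tool_pos: [0.4399, 0.151, 0.0205]
ee_rot: [3.141, -0.0, 2.709]
wrist_force: [0.0, 0.2, -0.1]
width: 0.0413
finger_force: 30.0
```

Run:
```python
from h import *
s=cams.snapshot("top")
f=lambda u,v:(330+u*75/274-.36,135+v*63/230-.36)
print(pt(s,f(152,77),.078),pt(s,f(133,92),.026))
```

```text
[ 0.65406522 -0.21037449  0.078     ] [ 0.65484875 -0.20770094  0.026     ]
```

The small jar is within 3 mm of its plate centre, and the medium one is gripped. Lifting it.

To row units: -0.03 m is -0.0375, -0.02 m is -0.025.

Emit:
{"api": "hand_motion", "payload": {"deltas": [{"finger_gap": 0.03,"dz": -0.0125},{"finger_gap": 0.03,"dz": -0.025},{"finger_gap": 0.03,"dz": -0.0375},{"finger_gap": 0.03,"dz": -0.0375},{"finger_gap": 0.03,"dz": -0.025},{"finger_gap": 0.03,"dz": -0.0125},{"finger_gap": 0.03}]}}

```text
time: 11.35
tool_pos: [0.4416, 0.1513, 0.1437]
ee_rot: [3.138, 0.005, 2.709]
wrist_force: [0.0, 0.3, -1.5]
width: 0.0417
finger_force: 30.0
```

Run:
```python
from h import *
print(tool([.6122,.1797,.14])[0].round(4))
```

```text
[-0.143   0.0974  0.0047]
```

To row units: -0.0286 m is -0.0358, 0.0195 m is 0.0244.

Emit:
{"api": "hand_motion", "payload": {"deltas": [{"finger_gap": 0.03,"dx": -0.0175,"dy": 0.0125},{"finger_gap": 0.03,"dx": -0.0358,"dy": 0.0244},{"finger_gap": 0.03,"dx": -0.0358,"dy": 0.0244},{"finger_gap": 0.03,"dx": -0.0358,"dy": 0.0244},{"finger_gap": 0.03,"dx": -0.0358,"dy": 0.0244},{"finger_gap": 0.03,"dx": -0.0183,"dy": 0.0119},{"finger_gap": 0.03},{"finger_gap": 0.03},{"finger_gap": 0.03}]}}

```text
time: 12.1
tool_pos: [0.609, 0.1793, 0.1388]
ee_rot: [-3.139, -0.003, 2.709]
wrist_force: [-0.7, 0.2, -1.2]
width: 0.0415
finger_force: 30.0
```

Run:
```python
from h import *
s=cams.snapshot("wrist"); cv2.imwrite("pics/w5.png",s["color"][100:350,150:430])
print(px(s,[.6122,.1797,.026]),tool([.6122,.1797,.047])[0].round(4))
```

```text
[283.07030034 207.22076277] [-0.0029  0.0018  0.0925]
```

View pics/w5.png

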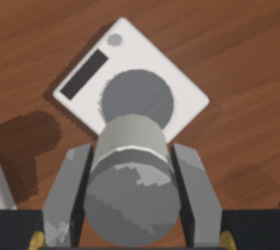

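Wrist view: the jar is level in the grip, and the medium plate's centre is at about (287,205), predicted (283,207). Aiming midway and lowering.

To row units: 0.025 m is 0.0313, -0.001 m is -0.0013.

Emit:
{"api": "hand_motion", "payload": {"deltas": [{"finger_gap": 0.03,"dx": -0.0013,"dy": 0.0038,"dz": 0.015},{"finger_gap": 0.03,"dz": 0.0313},{"finger_gap": 0.03,"dz": 0.0313},{"finger_gap": 0.03,"dz": 0.0175},{"finger_gap": 0.03,"dz": 0.0088},{"finger_gap": 0.03,"dz": 0.0038},{"finger_gap": 0.03},{"finger_gap": 0.03}]}}

```text
time: 12.82
tool_pos: [0.6133, 0.182, 0.0558]
ee_rot: [3.14, 0.002, 2.709]
wrist_force: [-0.4, 0.5, -0.6]
width: 0.0417
finger_force: 30.0
```

To row units: 0.004 m is 0.005, 0.003 m is 0.0038.

Emit:
{"api": "hand_motion", "payload": {"deltas": [{"finger_gap": 0.03,"dz": 0.005},{"finger_gap": 0.03,"dz": 0.0038},{"finger_gap": 0.03,"dz": 0.0013},{"finger_gap": 0.03},{"finger_gap": 0.03}]}}

```text
time: 13.23
tool_pos: [0.6129, 0.1818, 0.0467]
ee_rot: [3.141, 0.0, 2.709]
wrist_force: [0.1, -0.3, -1.1]
width: 0.0416
finger_force: 30.0
```

Emit:
{"api": "hand_motion", "payload": {"deltas": [{"finger_gap": 0.03,"dz": 0.0009},{"finger_gap": 0.03,"dz": 0.0006},{"finger_gap": 0.03},{"finger_gap": 0.03}]}}

```text
time: 13.57
tool_pos: [0.613, 0.1818, 0.0465]
ee_rot: [3.141, 0.001, 2.709]
wrist_force: [-2.1, -0.3, 4.9]
width: 0.0418
finger_force: 30.0
```

Touching. Release and lift.

To row units: -0.03 m is -0.0375, -0.02 m is -0.025.

Emit:
{"api": "hand_motion", "payload": {"deltas": [{"finger_gap": 0.065},{"finger_gap": 0.065},{"finger_gap": 0.065},{"finger_gap": 0.07},{"finger_gap": 0.07},{"finger_gap": 0.07},{"finger_gap": 0.07,"dz": -0.0125},{"finger_gap": 0.07,"dz": -0.025},{"finger_gap": 0.07,"dz": -0.0375},{"finger_gap": 0.07,"dz": -0.0375},{"finger_gap": 0.094,"dz": -0.0375},{"finger_gap": 0.094},{"finger_gap": 0.094}]}}

```text
time: 14.65
tool_pos: [0.6143, 0.1821, 0.1691]
ee_rot: [3.137, 0.006, 2.709]
wrist_force: [-0.5, -1.1, -0.9]
width: 0.0869
finger_force: 0.0
```

Run:
```python
from h import *
print(tool([.4609,-.1653,.165])[0].round(4))
```

```text
[-0.0064 -0.3798  0.0026]
```

To row units: -0.038 m is -0.0475, -0.019 m is -0.0238.

Emit:
{"api": "hand_motion", "payload": {"deltas": [{"finger_gap": 0.094,"dx": -0.0038,"dy": -0.0238},{"finger_gap": 0.094,"dx": -0.0038,"dy": -0.0475},{"finger_gap": 0.094,"dy": -0.0475},{"finger_gap": 0.094,"dy": -0.0475},{"finger_gap": 0.094,"dy": -0.0475},{"finger_gap": 0.094,"dy": -0.0475},{"finger_gap": 0.094,"dy": -0.0475},{"finger_gap": 0.094,"dy": -0.0475},{"finger_gap": 0.094,"dy": -0.0475},{"finger_gap": 0.094,"dy": -0.0475},{"finger_gap": 0.094,"dy": -0.0238},{"finger_gap": 0.094},{"finger_gap": 0.094},{"finger_gap": 0.094}]}}

```text
time: 15.82
tool_pos: [0.4586, -0.1647, 0.1642]
ee_rot: [3.141, -0.002, 2.709]
wrist_force: [-0.1, 0.8, 0.4]
width: 0.0942
finger_force: 0.0
```

Run:
```python
from h import *
s=cams.snapshot("wrist"); im=s["color"]; t=cams.snapshot("top")["color"]
u=px(s,[.4609,-.1653,.08]); print(u,tool([.4609,-.1653,.030])[0].round(4))
cv2.imwrite("pics/w6.png",np.hstack([im[100:340,150:430],cv2.resize(t[140:210,180:250],(280,240),interpolation=cv2.INTER_CUBIC)]))
```

```text
[281.07906948 216.950612  ] [-0.0022 -0.0002  0.1346]
```

View pics/w6.png

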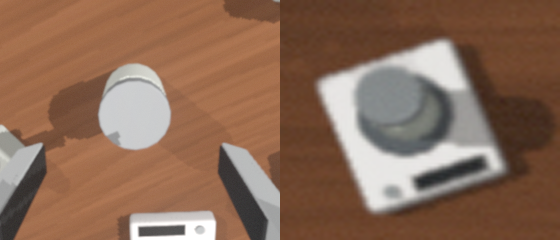

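Wrist view: large cap at (285,213), predicted (281,217). Top crop: the medium jar's cap is at (111,95) over its plate at (124,111).

To row units: 0.03 m is 0.0375, 0.0015 m is 0.0019.

Emit:
{"api": "hand_motion", "payload": {"deltas": [{"finger_gap": 0.094,"dx": -0.0013,"dy": 0.0019,"dz": 0.0188},{"finger_gap": 0.094,"dz": 0.0375},{"finger_gap": 0.094,"dz": 0.0375},{"finger_gap": 0.094,"dz": 0.0375},{"finger_gap": 0.094,"dz": 0.0213},{"finger_gap": 0.094,"dz": 0.0125},{"finger_gap": 0.094},{"finger_gap": 0.094},{"finger_gap": 0.04},{"finger_gap": 0.04},{"finger_gap": 0.04},{"finger_gap": 0.04},{"finger_gap": 0.04},{"finger_gap": 0.04},{"finger_gap": 0.04},{"finger_gap": 0.04},{"finger_gap": 0.04},{"finger_gap": 0.04}]}}

```text
time: 17.42
tool_pos: [0.4606, -0.1647, 0.0336]
ee_rot: [3.141, 0.001, 2.709]
wrist_force: [-0.8, 1.0, 3.0]
width: 0.0556
finger_force: 30.0
```

Run:
```python
from h import *
s=cams.snapshot("top")
print(pt(s,(207.4,167.3),.092),pt(s,(210.8,172.),.026))
```

```text
[0.61372329 0.17757435 0.092     ] [0.61436204 0.18057871 0.026     ]
```

The medium jar is within 3 mm of its plate centre, and the large one is gripped. Lifting it.

To row units: -0.03 m is -0.0375, -0.02 m is -0.025.

Emit:
{"api": "hand_motion", "payload": {"deltas": [{"finger_gap": 0.04,"dz": -0.0125},{"finger_gap": 0.04,"dz": -0.025},{"finger_gap": 0.04,"dz": -0.0375},{"finger_gap": 0.04,"dz": -0.0375},{"finger_gap": 0.04,"dz": -0.025},{"finger_gap": 0.04,"dz": -0.0125},{"finger_gap": 0.04}]}}

```text
time: 18.05
tool_pos: [0.4616, -0.1655, 0.156]
ee_rot: [-3.141, 0.005, 2.709]
wrist_force: [-0.1, -0.6, -2.0]
width: 0.0556
finger_force: 30.0
```

Run:
```python
from h import *
print(tool([.6489,-.0203,.15])[0].round(4))
```

```text
[-0.1091  0.2104  0.0065]
```

To row units: 0.035 m is 0.0438, -0.018 m is -0.0225.

Emit:
{"api": "hand_motion", "payload": {"deltas": [{"finger_gap": 0.04,"dx": -0.0113,"dy": 0.0219},{"finger_gap": 0.04,"dx": -0.0225,"dy": 0.0438},{"finger_gap": 0.04,"dx": -0.0225,"dy": 0.0438},{"finger_gap": 0.04,"dx": -0.0225,"dy": 0.0438},{"finger_gap": 0.04,"dx": -0.0225,"dy": 0.0438},{"finger_gap": 0.04,"dx": -0.0225,"dy": 0.0438},{"finger_gap": 0.04,"dx": -0.0125,"dy": 0.0225},{"finger_gap": 0.04},{"finger_gap": 0.04},{"finger_gap": 0.04}]}}

```text
time: 18.88
tool_pos: [0.6462, -0.0198, 0.1511]
ee_rot: [-3.14, -0.004, 2.709]
wrist_force: [0.4, 0.4, -1.1]
width: 0.0558
finger_force: 30.0
```

Run:
```python
from h import *
s=cams.snapshot("wrist"); cv2.imwrite("pics/w7.png",s["color"][80:350,150:430])
print(px(s,[.6489,-.0203,.026]),tool([.6489,-.0203,.0596])[0].round(4))
```

```text
[281.84243326 203.31073243] [-0.0027  0.0011  0.0923]
```

View pics/w7.png

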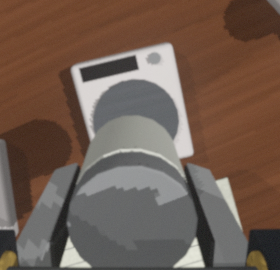

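The large plate's centre is at about (286,202), predicted (282,203), with the jar level. Lowering.

To row units: 0.025 m is 0.0313, 0.003 m is 0.0038.

Emit:
{"api": "hand_motion", "payload": {"deltas": [{"finger_gap": 0.04,"dx": -0.0013,"dy": 0.0038,"dz": 0.015},{"finger_gap": 0.04,"dz": 0.0313},{"finger_gap": 0.04,"dz": 0.0313},{"finger_gap": 0.04,"dz": 0.0175},{"finger_gap": 0.04,"dz": 0.0088},{"finger_gap": 0.04,"dz": 0.0038},{"finger_gap": 0.04},{"finger_gap": 0.04}]}}

```text
time: 19.6
tool_pos: [0.6504, -0.0174, 0.0686]
ee_rot: [3.141, 0.002, 2.708]
wrist_force: [-0.2, 0.4, -1.6]
width: 0.0554
finger_force: 30.0
```

To row units: 0.004 m is 0.005, 0.003 m is 0.0038.

Emit:
{"api": "hand_motion", "payload": {"deltas": [{"finger_gap": 0.04,"dz": 0.005},{"finger_gap": 0.04,"dz": 0.0038},{"finger_gap": 0.04,"dz": 0.0013},{"finger_gap": 0.04},{"finger_gap": 0.04}]}}

```text
time: 20.02
tool_pos: [0.6501, -0.0171, 0.0597]
ee_rot: [3.141, 0.001, 2.709]
wrist_force: [1.1, 0.3, -0.9]
width: 0.0553
finger_force: 30.0
```

Emit:
{"api": "hand_motion", "payload": {"deltas": [{"finger_gap": 0.04,"dz": 0.0006},{"finger_gap": 0.04,"dz": 0.0006},{"finger_gap": 0.04},{"finger_gap": 0.04}]}}

```text
time: 20.35
tool_pos: [0.6501, -0.0171, 0.0596]
ee_rot: [3.141, 0.001, 2.709]
wrist_force: [-2.2, 0.5, 5.5]
width: 0.0558
finger_force: 30.0
```

To row units: 0.035 m is 0.0438, -0.03 m is -0.0375.

Emit:
{"api": "hand_motion", "payload": {"deltas": [{"finger_gap": 0.085},{"finger_gap": 0.085},{"finger_gap": 0.085},{"finger_gap": 0.085},{"finger_gap": 0.085},{"finger_gap": 0.085},{"finger_gap": 0.085,"dz": -0.0125},{"finger_gap": 0.085,"dz": -0.025},{"finger_gap": 0.085,"dz": -0.0375},{"finger_gap": 0.085,"dz": -0.0375},{"finger_gap": 0.094,"dz": -0.0375},{"finger_gap": 0.094},{"finger_gap": 0.094,"dx": 0.0375},{"finger_gap": 0.094,"dx": 0.0438},{"finger_gap": 0.094,"dx": 0.0438},{"finger_gap": 0.094,"dx": 0.0438},{"finger_gap": 0.094,"dx": 0.0438},{"finger_gap": 0.094,"dx": 0.025},{"finger_gap": 0.094},{"finger_gap": 0.094}]}}

```text
time: 22.02
tool_pos: [0.4771, 0.0628, 0.1788]
ee_rot: [3.141, 0.002, 2.71]
wrist_force: [-0.3, 0.5, 0.2]
width: 0.0944
finger_force: 0.0
```

Run:
```python
from h import *
t=cams.snapshot("top"); s=cams.snapshot("side")
a=cv2.resize(t["color"][130:265,180:430],None,fx=2.4,fy=2.4,interpolation=cv2.INTER_CUBIC)
b=cv2.resize(s["color"][110:360,190:440],(300,300)); b=cv2.copyMakeBorder(b,0,a.shape[0]-300,0,0,0) if a.shape[0]>300 else b
cv2.imwrite("pics/f1.png",np.hstack([cv2.resize(a,(500,270)),b[:270*1]] if 0 else [cv2.resize(a,(500,300)),b[:300]]))
```

```text
(no output)
```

View pics/f1.png

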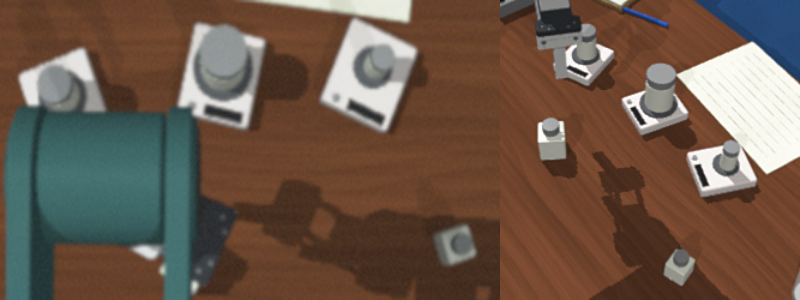

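The final view shows all three jars upright on their plates and both square bottles standing. The large cap is at (224,48). I'll check it numerically, then hand in.

Run:
```python
from h import *
t=cams.snapshot("top"); P=pt(t,(224/2+180-.25,48*.45+130-.25),.106); d=np.hypot(*(P[:2]-[.6489,-.0203])); print(P,d)
if d<.008: print(close_job())
```

```text
[ 0.65290818 -0.01957347  0.106     ] 0.004073492768864222
the job is handed in; nothing more can be done
None
```

I put all three jars upright on their matching plates in the order small, medium, large, each about 3–4 mm from its plate centre in the top camera. Both square bottles were left standing in place, and I handed the job in at about 22 s; it returned no verdict.

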